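# Pack the marking tools under the cantilever tray of the tool box

## Robot

A 6-joint arm with a two-finger parallel gripper is mounted at the origin on a cart in front of the work surface, level with it; the furniture and walls round the work are solid. World frame = base frame: x ahead of the robot, y to its left, z up, the work surface at z = 0. Lengths are in m, angles in degrees, forces in N, time in s.
With the tool pointing down it reaches from about 0.4 to 0.925 m from the base axis. Payload 12.5 kg.
Tool frame: the origin (TCP) lies at the very end of the fingers, on their centre line; the grasp point (between the pads) lies 19 mm behind it; z points along the fingers, y is the direction in which the jaws open and shut (so a half turn about z gives the same grasp; the last joint's range is limited). The gripper opens to 95 mm and grips with 3 to 60 N. Pads are 20 mm wide; open, the fingers measure 119 mm over their backs; the gripper's body (75 mm by 180 mm) begins 59 mm behind the grasp point.
Start: joints at [-71.425, 28.126, 89.318, -0, 62.55, -6.05], TCP at [0.26, -0.568, 0.215] pointing down, gripper open.
Joint ranges: [-177.58, 177.58], [-47.91, 125.51], [2.72, 160], [-65.01, 245.01], [3.68, 167.84], [-153.87, 153.87]. Speed limits (degrees/s): [127.2, 127.2, 159.86, 180, 180, 180].

## Interface

Orientations are given as a 3x3 rotation matrix whose columns are the frame's x, y, z axes.
In Python, from workcell import arm gives the robot as it stands.
- The arm moves only by the shell command python3 -m pendant 'ROWS' [FORCE]. ROWS is text: rows parted by semicolons, each of 7 numbers parted by spaces: the shift along the tool's x, y, z in units of 25 mm (1.0 is 25 mm), then the turn, a rotation vector about the tool's x, y, z in units of 10 degrees (1.0 is 10 degrees), then the closure, from -1 (fully open) to 1 (shut), so that 0 is half open. In form: dx dy dz ax ay az jaw; .... A call has 1 to 12 rows; each row shifts and turns the commanded pose from where the row before left it, along the tool's axes as they then stand; what a row does not reach is not made up. A row lasts 1/8 s, in which the tool goes at most 62.5 mm and 10.7 degrees, less where a joint would pass 70% of its speed; a pose out of reach is approached as far as the arm can. A call is refused whole if a number of a shift passes 1 or a number of a turn 1, either way. A call with a gripper value outside its range is refused whole. The fingers move at their own pace and stop on an object; FORCE is the grip in N (left out, the last holds). Time passes only in rows, so rows that do not move let the fingers close. It gives the time, the measured TCP pose, the force and the opening at its end, in the units of the state.
- arm.read_state(): the state, without advancing time (a new reading comes with each control period).
- arm.get_image(name): name is "scene" or "top"; returns a dict with "color" (420x560x3 uint8, red, green, blue), "mtx" (3x3 intrinsics, pixels), "rvec" (rotation vector, rad) and "tvec" (3), from world to camera coordinates, as OpenCV has them. Camera axes: x right, y down, z forward; pixel columns grow to the right and rows downward; lengths in m; the calibration is good to about 2 mm. A picture is of the moment at which its call begins. There is no depth.
- arm.job_done(): hands the job in, once; it reports no verdict.
The state is a dict: "time_s": time; "joint_positions": joint angles; "joint_velocities": joint speeds; "joint_efforts": joint torques, N m; "tool_pos": TCP position; "orientation": TCP orientation; "force": force on the tool from outside, world axes, zero at the start; "ft_torque": the same for the moment, N m; "gripper_width": opening from 0.0 (shut) to 1.0 (fully open).
Only numpy, scipy, OpenCV 4.12 (cv2) and the standard library are available. Lean on these libraries where they do the work, as an engineer would, in place of code of your own. Each camera call takes 0.05 s, during which the arm holds its last target. There are 200 camera calls.

## Task

Pack the loose marking tools (stapler, box cutter and markers, as many as are there) away in the green cantilever tool box: turn the orange latch at its left end fully to free the tray, swing the tray up and over to the back until it rests open on its stop, and lay every tool in the compartment underneath. Then swing the tray back down by its handle, without letting it drop, until it is fully home, and turn the latch fully back over the tray. Leave the ticket pad and the mug where they are.

Things in the scene. Friction and masses are not known exactly. Their poses are not given: they have to be found in the camera images.
- tool_box: Green steel open box, 170 (x) x 260 (y) x 54 mm high, fixed; origin at the centre of its underside. +x points away from the robot (yaw up to -0.45 rad), +y is the left end where the latch stands. A grey tray 160 x 260 x 30 mm covers it, underside at z = 56 mm and rim at z = 86 mm when down.
- compartment (a point): Centre of the inner floor of the box, 4 mm above the box's underside, axes as the box's. The compartment is 162 (x) x 252 (y) mm inside, its walls rise 50 mm over its floor; only things lower than 50 mm fit under the tray.
- tray_swing (a joint): Angle q of the 105 mm parallelogram arms that carry the tray level: 0 = down on the box, 1.80 = open on its stop. The tray moves along the box's x by 105 mm * (cos(2.583 - q) - cos 2.583) and z by 105 mm * (sin(2.583 - q) - sin 2.583): back 163 mm, up at most 49, at the end 18 mm. Its weight (0.3 kg) carries it to the nearer side of q = 1.0. The locked latch blocks it.
- tray_handle (a point): Centre of the black handle bar of the tray, which lies along the box's y: 13 mm thick, 108 mm long, 14 mm high, free on both sides and 50 mm clear below (between uprights 100 mm apart). It stands over the middle of the tray, 130 mm over the worktop when the tray is down, and moves with the tray; its axes stay those of the box.
- latch (a joint): Rotary latch on a post at the left end of the box, upright axis: 0 = locked (its cam lies over the steel lug on the tray's side), 1.40 = free. Grows clockwise seen from above. A sprung ball detent (about 0.05 N m to pass, felt between 0.25 and 1.15) and a little friction keep it at either stop.
- latch_grip (a point): Middle of the orange wing of the latch, on its axis, 108 mm over the worktop, 30 mm (x) and 168 mm (y) from the box's origin in the box's frame. The wing is 12 mm thick, 62 mm long and 25 mm high (12.5 mm above and below this point), over the 9 mm thick steel cam; it lies along this point's own y, that is the box's y when locked.
- stapler: Red desk stapler 120 x 32 x 44 mm lying flat, long axis x; origin at the centre of its underside. The red upper arm is 20 mm wide from 18 to 44 mm up, the base 32 mm wide and 6 mm high. 0.24 kg. May be absent.
- box_cutter: Yellow box cutter, blade drawn in, 131 x 18 x 14 mm, long axis x; origin at the centre of its underside. 0.08 kg. May be absent.
- marker_blue: Blue and white felt marker 126 mm long, 18 mm thick, long axis x; origin on its underside below its middle as first laid (it can roll). 20 g. May be absent.
- marker_red: Red and white felt marker, otherwise as the blue one. May be absent.
- mug: Navy mug 68 x 90 x 62 mm, a bystander left of and behind the box; origin at the centre of its underside.
- pad: White ticket pad 60 x 85 x 19 mm, a bystander between the tools and the drawers; origin at the centre of its underside.

How it is judged:
By the outcome, as a careful person would: the job done as asked, in the order asked, and still so for the second after the job is handed in, with the robot touching nothing.
Of stapler, box_cutter, marker_blue, marker_red only 3 to 4 are there at a start; the rules pass over those that are not, and their reading is None.
At some moment in a run one of stapler, box_cutter may be knocked a few centimetres aside while the robot is not near it.
It also fails if it takes over 208 s, if anything falls off the work surface, if the arm or the gripper's body presses on something with over 40 N, if the wrist force passes 120 N, or if a joint passes its speed limit or range.

## Working session

There is one attempt and no reset: what is moved stays moved. The work goes in short steps, Python scripts to look and compute and a shell command to move; the robot and the scene stay as the last step left them, time stands still between calls to the robot, and variables do not carry over. Pictures are saved under pics/ and viewed, about 12 in all and at most 16, crops included, and the job is handed in when it is done.

```bash
mkdir -p pics; ls
python3 - <<'E'
from workcell import arm
import cv2
s=arm.read_state();print(s)
for n in("scene","top"):
    d=arm.get_image(n);cv2.imwrite(f"pics/{n}0.png",d["color"][:,:,::-1]);print(n,d["mtx"],d["rvec"],d["tvec"])
E
```

```text
pics
{'time_s': 0.0, 'joint_positions': array([-7.14256662e+01,  2.81649397e+01,  8.93506494e+01, -2.84185628e-05,
        6.25487494e+01, -6.05022472e+00]), 'joint_velocities': array([ 0.09932799,  0.01437659,  0.07498845,  0.00420123,  0.01640502,
       -0.04637725]), 'joint_efforts': array([ 4.32770103e-03, -6.12636209e+01, -2.58183557e+01,  6.94552856e-02,
        4.82348702e-02, -1.18671992e-04]), 'tool_pos': array([ 0.26036299, -0.56791648,  0.21405001]), 'orientation': array([[ 9.09057522e-01,  4.16670485e-01, -3.58105356e-04],
       [ 4.16670622e-01, -9.09056907e-01,  1.06428565e-03],
       [ 1.17918271e-04, -1.11670886e-03, -9.99999370e-01]]), 'force': array([-0.27029761,  0.20957917,  0.20723414]), 'ft_torque': array([-0.01397801, -0.03316428,  0.00451455]), 'gripper_width': 0.9961527308143957}
scene [[456.14804344   0.         278.41702331]
 [  0.         456.14804344 211.47642132]
 [  0.           0.           1.        ]] [ 1.12386564 -2.41411242  0.93371073] [0.22454293 0.43489771 0.86762192]
top [[524.69454376   0.         275.87614206]
 [  0.         524.69454376 207.67271176]
 [  0.           0.           1.        ]] [ 2.10786615 -2.15898811  0.17189844] [-0.15964788  0.53603717  1.36576219]
```

View pics/top0.png

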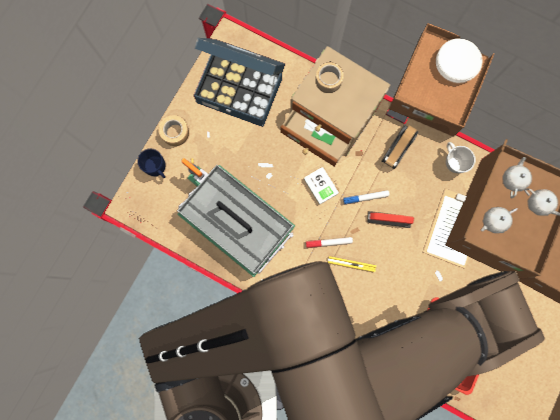

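View pics/scene0.png

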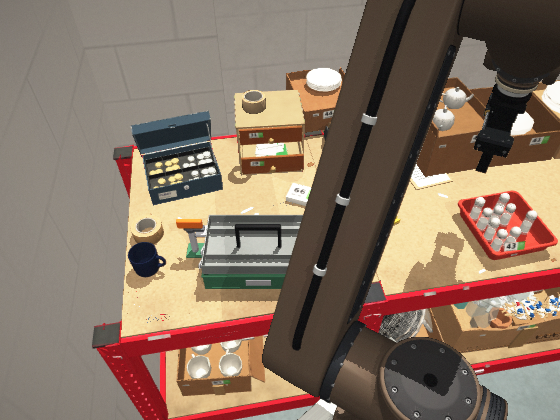

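Top view: the box is centred at about (236,220) and the latch wing at (192,168). The stapler is at (390,219), blue marker (366,197), red marker (329,242), cutter (352,265), pad (321,185) and mug (151,162). All four tools are present. Next I measure by colour segmentation.

```bash
cat > h.py <<'E'
import numpy as np,cv2
from workcell import arm
def w(d,uv,z):
    R,_=cv2.Rodrigues(np.array(d["rvec"],float));t=np.array(d["tvec"],float).reshape(3)
    c=-R.T@t
    uv=np.array(uv,float).reshape(-1,2)
    r=(np.c_[uv,np.ones(len(uv))]@np.linalg.inv(d["mtx"]).T)@R
    return (c+r*((z-c[2])/r[:,2])[:,None])[:,:2]
def proj(d,P):
    return cv2.projectPoints(np.array(P,float).reshape(-1,1,3),np.array(d["rvec"],float),np.array(d["tvec"],float),d["mtx"],None)[0].reshape(-1,2)
def blob(d,hr,smin,vmin,roi,z):
    h=cv2.cvtColor(d["color"],cv2.COLOR_RGB2HSV).astype(int);H,S,V=h[...,0],h[...,1],h[...,2]
    m=((H>=hr[0])&(H<=hr[1]) if hr[0]<=hr[1] else (H>=hr[0])|(H<=hr[1]))&(S>smin)&(V>vmin)
    k=np.zeros(m.shape,bool);x0,y0,x1,y1=roi;k[y0:y1,x0:x1]=1
    ys,xs=np.nonzero(m&k)
    if len(xs)<8: return None
    p=w(d,np.c_[xs,ys],z).astype(np.float32)
    (c,s,a)=cv2.minAreaRect(p*1000);b=cv2.boxPoints((c,s,a))
    e=max([(b[1]-b[0]),(b[2]-b[1])],key=np.linalg.norm)
    return len(xs),np.round(c,1),np.round(sorted(s),1),round(float(np.degrees(np.arctan2(e[1],e[0])))%180,1)
def lookall(d):
    print("stapler",blob(d,(170,6),150,80,(364,205,420,232),.04))
    print("cutter",blob(d,(22,34),150,120,(320,250,385,278),.014))
    print("blue",blob(d,(95,125),100,60,(335,185,395,212),.009))
    print("redm",blob(d,(170,6),150,80,(300,230,360,252),.009))
    print("latch",blob(d,(5,20),180,150,(178,152,206,182),.1205))
E
python3 - <<'E'
from h import *
d=arm.get_image("top");lookall(d)
c=d["color"][130:290,130:430,::-1]
cv2.imwrite("pics/crop1.png",cv2.resize(c[:,:190],None,fx=4,fy=4,interpolation=cv2.INTER_CUBIC)[:600])
E
```

```text
stapler (305, array([ 498.2, -481.9]), array([ 19.8, 115. ]), 82.4)
cutter (180, array([ 378.4, -371.9]), array([ 16.4, 125. ]), 77.3)
blue (83, array([ 555.8, -379.8]), array([15.1, 40.2]), 98.2)
redm (80, array([ 436.6, -271.1]), array([13.6, 38.2]), 88.6)
latch (91, array([629.8,  41.6]), array([10.5, 60.1]), 49.8)
```

View pics/crop1.png

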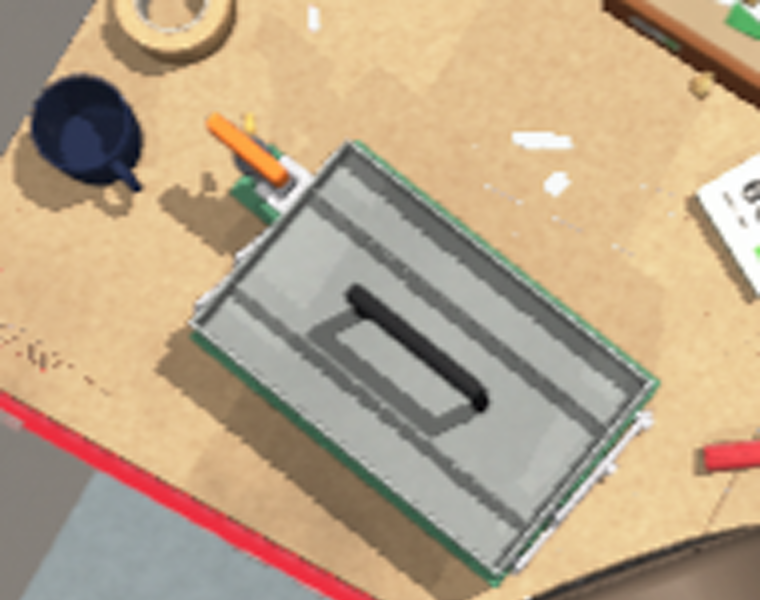

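Run:
```python
from h import *
d=arm.get_image("top")
f=lambda p:np.array(p,float)/4+130-.375
q=w(d,f([(351,147),(655,383),(500,573),(197,324)]),.086)*1000
print(q.round(1),q.mean(0))
for i in range(4):
    e=q[(i+1)%4]-q[i];print(np.linalg.norm(e),np.degrees(np.arctan2(*e[::-1])))
h=w(d,f([(354,291),(482,403)]),.137)*1000;e=h[1]-h[0];print("handle",h.mean(0),np.linalg.norm(e),np.degrees(np.arctan2(*e[::-1])))
R=cv2.Rodrigues(np.array(d["rvec"]))[0];print("cam",-R.T@d["tvec"])
```

```text
[[ 639.4  -20.7]
 [ 477.5 -216.7]
 [ 357.7 -114.3]
 [ 523.4   80.3]] [499.47970022 -67.86297033]
254.2841186263989 -129.5431593106025
157.59257911808433 139.47203887490326
255.646243359961 49.5846585532526
153.7310116355707 -41.04944904873449
handle [497.21618038 -67.56671997] 107.6079239908343 -132.52832255231328
cam [ 0.30071948 -0.17537287  1.43420424]
```

```bash
cat >> h.py <<'E'
BC=np.array([498.5,-67.5]);YAW=-40.3
def b2w(x,y):
    a=np.radians(YAW);return BC+np.array([[np.cos(a),-np.sin(a)],[np.sin(a),np.cos(a)]])@[x,y]
def go(xy,z,head=None):
    """turn about tool z (in 10deg) first, then shift (in 25mm) in turned frame; mm, heading of tool x in deg"""
    s=arm.read_state();R=s["orientation"];p=s["tool_pos"]*1000
    h0=np.degrees(np.arctan2(R[1,0],R[0,0]));h=h0 if head is None else head
    dh=(h-h0+180)%360-180;a=np.radians(h)
    d=np.array([xy[0],xy[1],z])-p;c,n=np.cos(a),np.sin(a)
    print("az %.2f | dx %.2f dy %.2f dz %.2f"%(-dh/10,(d[0]*c+d[1]*n)/25,(d[0]*n-d[1]*c)/25,-d[2]/25),"| now",p.round(1),"h %.1f"%h0,"tilt",(R[:2,2]*57.3).round(2),"j6 %.0f"%s["joint_positions"][5],"t %.1f"%s["time_s"],"F",s["force"].round(1),"w %.3f"%s["gripper_width"])
E
python3 -c "
from h import *
go(b2w(30,168),200,49.7);print(b2w(30,168))"
```

```text
az -2.51 | dx 28.15 dy -4.49 dz 0.57 | now [ 260.4 -568.   214.3] h 24.6 tilt [-0.01  0.04] j6 -6 t 0.2 F [-0.6  0.2 -0.7] w 1.000
[630.04073285  41.224586  ]
```

```bash
python3 -m pendant '0 0 0 0 0 -0.84 0;0 0 0 0 0 -0.84 0;0 0 0 0 0 -0.83 0;1 0 0 0 0 0 0;1 0 0 0 0 0 0;1 0 0 0 0 0 0;1 0 0 0 0 0 0;1 0 0 0 0 0 0;1 0 0 0 0 0 0;1 0 0 0 0 0 0;1 0 0 0 0 0 0;1 0 0 0 0 0 0' 30 
python3 -m pendant '1 -.5 0 0 0 0 0;1 -.5 0 0 0 0 0;1 -.5 0 0 0 0 0;1 -.5 0 0 0 0 0;1 -.5 0 0 0 0 0;1 -.5 0 0 0 0 0;1 -.5 0 0 0 0 0;1 -.5 0 0 0 0 0;1 -.5 0 0 0 0 0;1 0 0 0 0 0 0;1 0 0 0 0 0 0;0 0 0 0 0 0 0'
python3 -c "
from h import *
go(b2w(30,168),150,49.7)"
```

```text
time_s: 1.7
tool_pos: [0.407, -0.3944, 0.2148]
orientation: [[0.647, 0.762, 0.0], [0.762, -0.647, -0.0], [0.0, 0.0, -1.0]]
force: [0.4, -0.1, 0.2]
gripper_width: 0.5
time_s: 3.2
tool_pos: [0.4981, -0.1118, 0.2146]
orientation: [[0.645, 0.764, 0.0], [0.764, -0.645, -0.0], [0.0, 0.0, -1.0]]
force: [-0.5, -0.0, -0.2]
gripper_width: 0.497
az 0.01 | dx 8.08 dy 0.06 dz 2.59 | now [ 498.1 -111.8  214.6] h 49.8 tilt [ 0.01 -0.  ] j6 20 t 3.2 F [-0.5 -0.  -0.2] w 0.497
```

```bash
python3 -m pendant '1 .06 0 0 0 0 0;1 0 0 0 0 0 0;1 0 0 0 0 0 0;1 0 0 0 0 0 0;1 0 0 0 0 0 0;1 0 0 0 0 0 0;1 0 0 0 0 0 0;1 0 0.6 0 0 0 0;.08 0 1 0 0 0 0;0 0 1 0 0 0 0;0 0 0 0 0 0 0;0 0 0 0 0 0 0' 30
python3 - <<'E'
from h import *
go(b2w(30,168),98,49.7)
d=arm.get_image("top");lookall(d)
cv2.imwrite("pics/t1.png",d["color"][:,:,::-1])
E
```

```text
time_s: 4.7
tool_pos: [0.6297, 0.0391, 0.1507]
orientation: [[0.647, 0.763, 0.001], [0.763, -0.647, -0.0], [0.001, 0.001, -1.0]]
force: [-0.0, 0.3, 0.1]
gripper_width: 0.499
az -0.00 | dx 0.07 dy -0.05 dz 2.11 | now [629.7  39.1 150.7] h 49.7 tilt [ 0.06 -0.01] j6 38 t 4.7 F [-0.   0.3  0.1] w 0.499
stapler (304, array([ 498.2, -481.9]), array([ 19.8, 115. ]), 82.4)
cutter (180, array([ 378.7, -372. ]), array([ 16.9, 125. ]), 77.3)
blue (83, array([ 555.8, -379.8]), array([15.1, 40.2]), 98.2)
redm (81, array([ 436. , -271.2]), array([14.8, 39. ]), 93.8)
latch (22, array([615.8,  25.3]), array([ 9.1, 16.8]), 43.6)
```

View pics/t1.png

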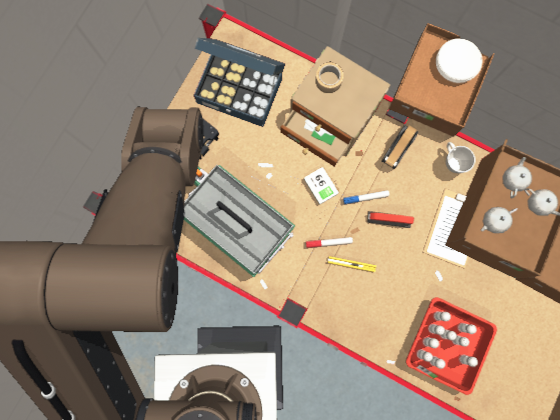

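The arm is over the latch and the tools haven't moved. Next: descend, grip and turn clockwise 80°.

```bash
python3 -m pendant '.07 -.05 .7 0 0 0 0;0 0 .7 0 0 0 0;0 0 .68 0 0 0 0;0 0 0 0 0 0 1;0 0 0 0 0 0 1;0 0 0 0 0 0 1;0 0 0 0 0 0 1;0 0 0 0 0 0 1' 30 
python3 -c "
from h import *
go(b2w(30,168),98,49.7)"
```

```text
time_s: 5.75
tool_pos: [0.6298, 0.0414, 0.0981]
orientation: [[0.646, 0.763, 0.0], [0.763, -0.646, 0.0], [0.0, 0.0, -1.0]]
force: [-2.0, 0.1, 3.4]
gripper_width: 0.122
az 0.00 | dx 0.00 dy 0.01 dz 0.00 | now [629.8  41.4  98.1] h 49.7 tilt [0.02 0.  ] j6 38 t 5.8 F [-2.   0.1  3.4] w 0.122
```

Width 0.122 × 95 = 11.6 mm, so the jaws hold the wing. Turn.

```bash
python3 -m pendant '0 0 0 0 0 .81 1;0 0 0 0 0 .81 1;0 0 0 0 0 .81 1;0 0 0 0 0 .81 1;0 0 0 0 0 .81 1;0 0 0 0 0 .81 1;0 0 0 0 0 .81 1;0 0 0 0 0 .81 1;0 0 0 0 0 .81 1;0 0 0 0 0 .81 1;0 0 0 0 0 0 1' 
python3 -c "
from h import *
go(b2w(30,168),98,49.7-80.2);print(arm.read_state()['ft_torque'])"
```

```text
time_s: 7.12
tool_pos: [0.6291, 0.0449, 0.0981]
orientation: [[0.854, -0.52, -0.001], [-0.52, -0.854, 0.004], [-0.003, -0.003, -1.0]]
force: [-2.8, 23.3, 5.3]
gripper_width: 0.122
az -0.08 | dx 0.11 dy 0.11 dz 0.00 | now [629.1  44.9  98.1] h -31.3 tilt [-0.04  0.24] j6 119 t 7.1 F [-2.8 23.3  5.3] w 0.122
[4.22938812 0.65565271 0.33116644]
```

```bash
python3 -m pendant '0 0 0 0 0 0 0.6;0 0 0 0 0 0 .6;0 0 0 0 0 0 0.6'; python3 -c "
from h import *
go(b2w(30,168),98,49.7-80.2)"
python3 -m pendant '0 0 -1 0 0 0 0.4;0 0 -1 0 0 0 0.2;0 0 -1 0 0 0 0;0 0 -1 0 0 0 0;0 0 0 0 0 .0 0' 
python3 -c "
from h import *
go(b2w(0,0),170,49.7)"
```

```text
time_s: 7.5
tool_pos: [0.6299, 0.041, 0.0976]
orientation: [[0.855, -0.519, 0.0], [-0.519, -0.855, -0.0], [0.0, 0.0, -1.0]]
force: [0.1, 0.7, -0.5]
gripper_width: 0.204
az -0.08 | dx 0.00 dy -0.01 dz -0.01 | now [629.9  41.   97.6] h -31.3 tilt [ 0.01 -0.02] j6 119 t 7.5 F [ 0.1  0.7 -0.5] w 0.204
time_s: 8.12
tool_pos: [0.6304, 0.041, 0.1992]
orientation: [[0.854, -0.519, 0.003], [-0.519, -0.854, -0.0], [0.003, -0.001, -1.0]]
force: [-0.4, 0.3, 0.5]
gripper_width: 0.501
az -8.10 | dx -6.72 dy -1.22 dz 1.17 | now [630.4  41.  199.2] h -31.3 tilt [ 0.19 -0.02] j6 119 t 8.1 F [-0.4  0.3  0.5] w 0.501
```

```bash
python3 -m pendant '0 0 0 0 0 -.9 0;0 0 0 0 0 -.9 0;0 0 0 0 0 -.9 0;0 0 0 0 0 -.9 0;0 0 0 0 0 -.9 0;0 0 0 0 0 -.9 0;0 0 0 0 0 -.9 0;0 0 0 0 0 -.9 0;0 0 0 0 0 -.9 0;0 0 0 0 0 0 0'
python3 -m pendant '-1 -.2 0 0 0 0 0;-1 -.2 0 0 0 0 0;-1 -.2 0 0 0 0 0;-1 -.2 0 0 0 0 0;-1 -.2 0 0 0 0 0;-1 -.22 0 0 0 0 0;-.72 0 .6 0 0 0 0;0 0 .6 0 0 0 0;0 0 0 0 0 0 0'
python3 - <<'E'
from h import *
go(b2w(0,0),111,49.7)
d=arm.get_image("scene");cv2.imwrite("pics/s2.png",d["color"][:,:,::-1])
E
```

```text
time_s: 9.38
tool_pos: [0.6294, 0.0411, 0.1964]
orientation: [[0.647, 0.762, -0.002], [0.762, -0.647, -0.0], [-0.001, -0.001, -1.0]]
force: [-0.4, -1.1, 0.3]
gripper_width: 0.5
time_s: 10.5
tool_pos: [0.4978, -0.0668, 0.1664]
orientation: [[0.648, 0.762, -0.002], [0.762, -0.648, 0.001], [-0.001, -0.002, -1.0]]
force: [0.5, -0.3, -0.2]
gripper_width: 0.499
az -0.01 | dx -0.00 dy 0.04 dz 2.22 | now [497.8 -66.8 166.4] h 49.6 tilt [-0.12  0.03] j6 25 t 10.5 F [ 0.5 -0.3 -0.2] w 0.499
```

View pics/s2.png

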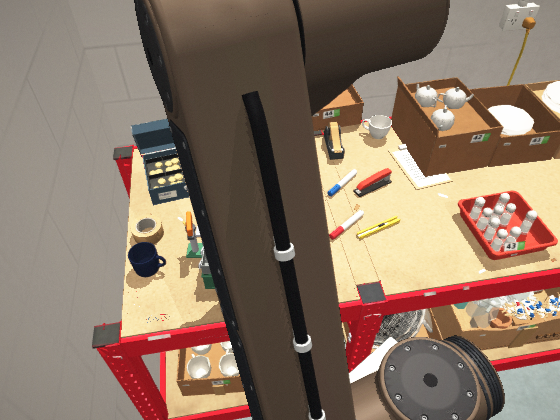

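The wing now points across at about (188,225), so the latch is turned. Grip the handle and get the arc rows.

```bash
python3 -m pendant '0 .04 .8 0 0 0 0;0 0 .8 0 0 0 0;0 0 .62 0 0 0 0;0 0 0 0 0 0 1;0 0 0 0 0 0 1;0 0 0 0 0 0 1;0 0 0 0 0 0 1;0 0 0 0 0 0 1' 35
python3 - <<'E'
from h import *
go(b2w(0,0),111,49.7)
q=np.linspace(0,1.8,19);a=2.583-q
y=105*np.cos(a)/25;z=-105*np.sin(a)/25
print(np.c_[q[1:],np.diff(y),np.diff(z)].round(2))
E
```

```text
time_s: 11.55
tool_pos: [0.4981, -0.0672, 0.1125]
orientation: [[0.647, 0.763, -0.001], [0.763, -0.647, 0.001], [0.0, -0.001, -1.0]]
force: [-3.1, 4.4, 5.2]
gripper_width: 0.134
az 0.00 | dx 0.00 dy 0.02 dz 0.06 | now [498.1 -67.2 112.5] h 49.7 tilt [-0.05  0.05] j6 25 t 11.6 F [-3.1  4.4  5.2] w 0.134
[[ 0.1   0.24 -0.34]
 [ 0.2   0.27 -0.32]
 [ 0.3   0.3  -0.29]
 [ 0.4   0.33 -0.26]
 [ 0.5   0.36 -0.22]
 [ 0.6   0.38 -0.19]
 [ 0.7   0.39 -0.15]
 [ 0.8   0.41 -0.11]
 [ 0.9   0.41 -0.07]
 [ 1.    0.42 -0.03]
 [ 1.1   0.42  0.02]
 [ 1.2   0.42  0.06]
 [ 1.3   0.41  0.1 ]
 [ 1.4   0.4   0.14]
 [ 1.5   0.38  0.18]
 [ 1.6   0.36  0.22]
 [ 1.7   0.34  0.25]
 [ 1.8   0.31  0.28]]
```

```bash
python3 -m pendant '0 .24 -.34 0 0 0 1;0 .27 -.32 0 0 0 1;0 .3 -.29 0 0 0 1;0 0 0 0 0 0 1'; python3 -m pendant '0 .33 -.26 0 0 0 1;0 .36 -.22 0 0 0 1;0 .38 -.19 0 0 0 1;0 .39 -.15 0 0 0 1;0 .41 -.11 0 0 0 1;0 .41 -.07 0 0 0 1;0 .42 -.03 0 0 0 1;0 0 0 0 0 0 1'; python3 -c "
from h import *
q=1.;go(b2w(105*(np.cos(2.583-q)-np.cos(2.583)),0),111+105*(np.sin(2.583-q)-np.sin(2.583)),49.7)"
```

```text
time_s: 12.05
tool_pos: [0.5137, -0.0805, 0.1365]
orientation: [[0.647, 0.763, -0.001], [0.763, -0.647, 0.001], [0.0, -0.001, -1.0]]
force: [-4.3, 5.2, 4.3]
gripper_width: 0.132
time_s: 13.05
tool_pos: [0.5664, -0.1252, 0.1619]
orientation: [[0.647, 0.763, 0.002], [0.763, -0.647, -0.001], [0.0, 0.002, -1.0]]
force: [-1.1, -0.4, 7.1]
gripper_width: 0.137
az 0.00 | dx 0.00 dy -0.05 dz 0.06 | now [ 566.4 -125.2  161.9] h 49.7 tilt [ 0.09 -0.04] j6 21 t 13.1 F [-1.1 -0.4  7.1] w 0.137
```

```bash
python3 -m pendant '0 .42 .02 0 0 0 1;0 .42 .06 0 0 0 1;0 .41 .1 0 0 0 1;0 .4 .14 0 0 0 1;0 .38 .18 0 0 0 1;0 .36 .22 0 0 0 1;0 .34 .25 0 0 0 1;0 .31 .28 0 0 0 1;0 0 0 0 0 0 1;0 0 0 0 0 0 1'; python3 -c "
from h import *
q=1.8;go(b2w(105*(np.cos(2.583-q)-np.cos(2.583)),0),111+105*(np.sin(2.583-q)-np.sin(2.583)),49.7)"
```

```text
time_s: 14.3
tool_pos: [0.6227, -0.173, 0.1305]
orientation: [[0.646, 0.763, -0.002], [0.763, -0.646, 0.001], [-0.001, -0.003, -1.0]]
force: [-6.0, 1.2, 10.2]
gripper_width: 0.136
az 0.00 | dx 0.00 dy 0.02 dz 0.04 | now [ 622.7 -173.   130.5] h 49.7 tilt [-0.13  0.07] j6 19 t 14.3 F [-6.   1.2 10.2] w 0.136
```

```bash
python3 -m pendant '0 .03 .05 0 0 0 1;0 0 0 0 0 0 .8;0 0 0 0 0 0 .4;0 0 0 0 0 0 0;0 0 0 0 0 0 0;0 0 -1 0 0 0 0;0 0 -1 0 0 0 0;0 0 -1 0 0 0 0;0 0 0 0 0 0 0'; python3 -c "
from h import *
go([498,-482],150,82.4)"
```

```text
time_s: 15.42
tool_pos: [0.6248, -0.1743, 0.2054]
orientation: [[0.646, 0.763, 0.003], [0.763, -0.646, -0.001], [0.001, 0.003, -1.0]]
force: [-0.7, -0.4, -0.7]
gripper_width: 0.502
az -3.27 | dx -12.87 dy -3.40 dz 2.22 | now [ 624.8 -174.3  205.4] h 49.7 tilt [ 0.15 -0.06] j6 19 t 15.4 F [-0.7 -0.4 -0.7] w 0.502
```

```bash
python3 -m pendant '0 0 0 0 0 -.82 0;0 0 0 0 0 -.82 0;0 0 0 0 0 -.82 0;0 0 0 0 0 -.81 0;-1 -.3 0 0 0 0 0;-1 -.3 0 0 0 0 0;-1 -.3 0 0 0 0 0;-1 -.3 0 0 0 0 0;-1 -.3 0 0 0 0 0;-1 -.3 0 0 0 0 0;-1 -.3 0 0 0 0 0;-1 -.3 0 0 0 0 0'
python3 - <<'E'
from h import *
go([498,-482],150,82.4)
d=arm.get_image("top");lookall(d);cv2.imwrite("pics/t3.png",cv2.resize(d["color"][120:320,130:430,::-1],None,fx=2.6,fy=2.6))
d=arm.get_image("scene");cv2.imwrite("pics/s3.png",d["color"][:,:,::-1])
E
```

```text
time_s: 16.92
tool_pos: [0.5376, -0.365, 0.2025]
orientation: [[0.132, 0.991, -0.001], [0.991, -0.132, 0.001], [0.001, -0.002, -1.0]]
force: [-0.3, 0.4, 0.1]
gripper_width: 0.503
az 0.00 | dx -4.85 dy -0.95 dz 2.10 | now [ 537.6 -365.   202.5] h 82.4 tilt [-0.09  0.07] j6 -32 t 16.9 F [-0.3  0.4  0.1] w 0.503
stapler (216, array([ 496.1, -496.4]), array([19.2, 85.1]), 82.2)
cutter (67, array([ 372.1, -401. ]), array([16.9, 64.6]), 77.3)
blue None
redm None
latch (62, array([630. ,  41.7]), array([12.6, 58.2]), 149.4)
```

View pics/t3.png

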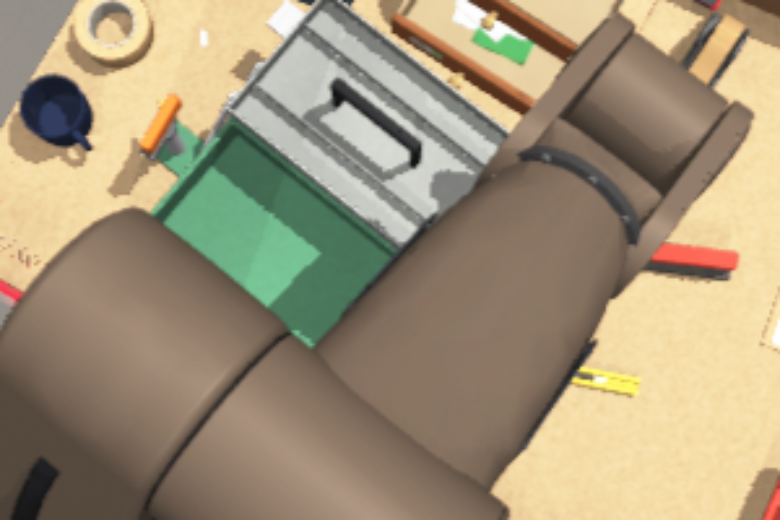

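View pics/s3.png

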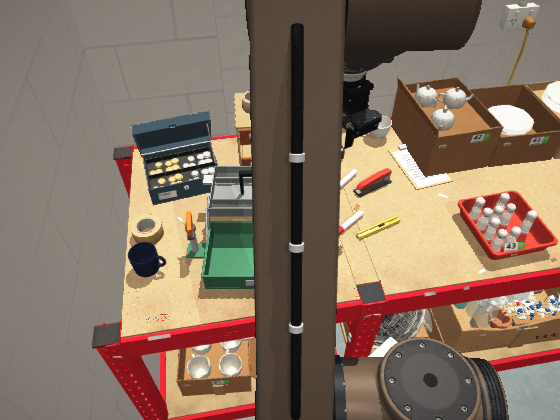

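The tray rests open and the latch is free: wing at about (160,122) in the crop, measured angle −30.6°. Stapler unmoved; go and grasp it.

```bash
python3 -m pendant '-1 -.2 0 0 0 0 0;-1 -.2 0 0 0 0 0;-1 -.2 0 0 0 0 0;-1 -.2 .5 0 0 0 0;-.85 -.15 .8 0 0 0 0;0 0 .8 0 0 0 0;0 0 0 0 0 0 0'
python3 - <<'E'
from h import *
go([498,-482],22,82.4)
d=arm.get_image("scene");cv2.imwrite("pics/s4.png",cv2.resize(d["color"][100:300,280:480,::-1],None,fx=3,fy=3))
E
```

```text
time_s: 17.9
tool_pos: [0.4977, -0.4815, 0.1487]
orientation: [[0.132, 0.991, -0.003], [0.991, -0.132, 0.003], [0.003, -0.003, -1.0]]
force: [1.0, 0.5, 0.9]
gripper_width: 0.497
az -0.00 | dx -0.02 dy 0.01 dz 5.07 | now [ 497.7 -481.5  148.7] h 82.4 tilt [-0.16  0.19] j6 -42 t 17.9 F [1.  0.5 0.9] w 0.497
```

View pics/s4.png

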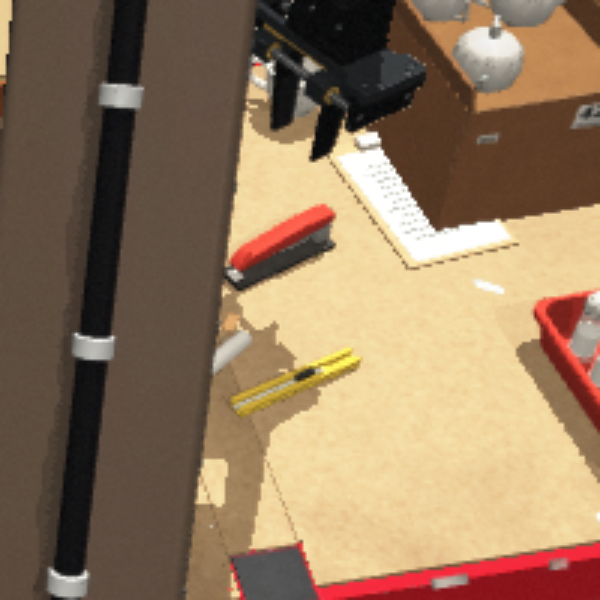

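Stapler is at crop (280,245), clear below the open fingers. Descend.

```bash
python3 -m pendant '0 0 .8 0 0 0 0;0 0 .8 0 0 0 0;0 0 .8 0 0 0 0;0 0 .8 0 0 0 0;0 0 .8 0 0 0 0;0 0 .6 0 0 0 0;0 0 .47 0 0 0 0;0 0 0 0 0 0 1;0 0 0 0 0 0 1;0 0 0 0 0 0 1;0 0 0 0 0 0 1' 40;  python3 -m pendant '0 0 -.6 0 0 0 1;0 0 -.8 0 0 0 1;0 0 -1 0 0 0 1;0 0 -1 0 0 0 1;0 0 -1 0 0 0 1;0 0 -1 0 0 0 1;0 0 0 0 0 0 1'; python3 -c "
from h import *
go(b2w(0,60),150,139.7);go(b2w(0,60),150,-40.3);print(b2w(0,60))"
```

```text
time_s: 19.32
tool_pos: [0.4989, -0.4817, 0.0255]
orientation: [[0.132, 0.991, 0.0], [0.991, -0.132, -0.001], [-0.001, 0.001, -1.0]]
force: [-0.6, -0.0, 2.6]
gripper_width: 0.198
time_s: 20.2
tool_pos: [0.4994, -0.4821, 0.1631]
orientation: [[0.132, 0.991, 0.003], [0.991, -0.132, -0.004], [-0.003, 0.004, -1.0]]
force: [0.1, -0.7, -2.4]
gripper_width: 0.191
az -5.73 | dx 10.75 dy 15.03 dz 0.52 | now [ 499.4 -482.1  163.1] h 82.4 tilt [ 0.18 -0.21] j6 -42 t 20.2 F [ 0.1 -0.7 -2.4] w 0.191
az 12.27 | dx -10.75 dy -15.03 dz 0.52 | now [ 499.4 -482.1  163.1] h 82.4 tilt [ 0.18 -0.21] j6 -42 t 20.2 F [ 0.1 -0.7 -2.4] w 0.191
[537.30738677 -21.73990022]
```

```bash
python3 -m pendant '0 0 -.8 0 0 -.82 1;0 0 -.7 0 0 -.82 1;0 0 0 0 0 -.82 1;0 0 0 0 0 -.82 1;0 0 0 0 0 -.82 1;0 0 0 0 0 -.82 1;0 0 0 0 0 -.81 1;0 0 0 0 0 0 1'; python3 -c "
from h import *
go(b2w(0,-75),110,139.7);print(b2w(0,-75))"
```

```text
time_s: 21.2
tool_pos: [0.4986, -0.4813, 0.1967]
orientation: [[-0.762, 0.647, -0.001], [0.647, 0.762, 0.001], [0.001, 0.0, -1.0]]
force: [-0.3, -0.1, -1.8]
gripper_width: 0.196
az -0.00 | dx 10.71 dy 9.62 dz 3.47 | now [ 498.6 -481.3  196.7] h 139.7 tilt [-0.04  0.04] j6 -99 t 21.2 F [-0.3 -0.1 -1.8] w 0.196
[ 449.99076654 -124.70012473]
```

```bash
python3 -m pendant '1 .9 0 0 0 0 1;1 .9 0 0 0 0 1;1 .9 0 0 0 0 1;1 .9 0 0 0 0 1;1 .9 0 0 0 0 1;1 .9 0 0 0 0 1;1 .9 0 0 0 0 1;1 .9 0 0 0 0 1;1 .9 0 0 0 0 1;1 .9 0 0 0 0 1;.71 .62 0 0 0 0 1;0 0 0 0 0 0 1'
python3 - <<'E'
from h import *
go(b2w(0,-75),31,139.7)
d=arm.get_image("scene");cv2.imwrite("pics/s5.png",cv2.resize(d["color"][110:310,150:420,::-1],None,fx=2.8,fy=2.8))
E
```

```text
time_s: 22.7
tool_pos: [0.4496, -0.1239, 0.1975]
orientation: [[-0.762, 0.647, -0.0], [0.647, 0.762, 0.0], [0.0, -0.0, -1.0]]
force: [-0.3, 0.5, -2.2]
gripper_width: 0.195
az -0.00 | dx -0.03 dy -0.02 dz 6.66 | now [ 449.6 -123.9  197.5] h 139.7 tilt [-0.01  0.  ] j6 -73 t 22.7 F [-0.3  0.5 -2.2] w 0.195
```

View pics/s5.png

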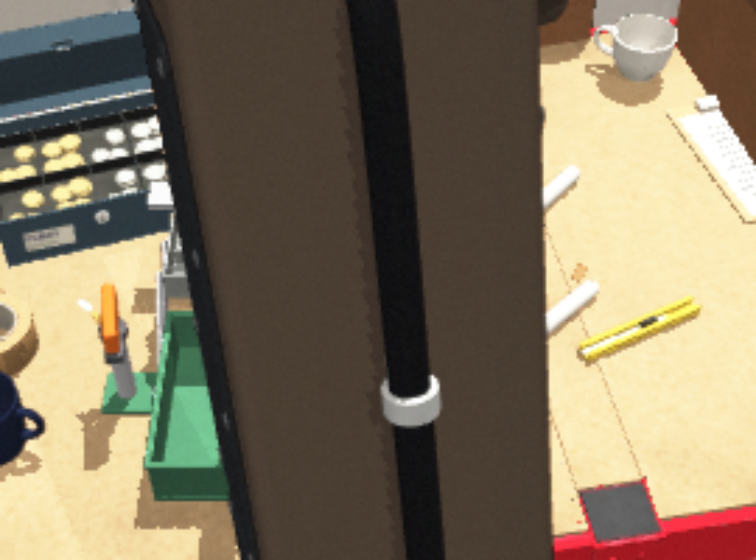

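The arm hides the box here; the visible left tray arm at (163,250) stands beyond the compartment. Lower under force watch.

```bash
python3 -m pendant '-.03 -.02 1 0 0 0 1;0 0 1 0 0 0 1;0 0 1 0 0 0 1;0 0 1 0 0 0 1;0 0 .8 0 0 0 1;0 0 .5 0 0 0 1;0 0 0 0 0 0 1';python3 -m pendant '0 0 .4 0 0 0 1;0 0 .4 0 0 0 1;0 0 .3 0 0 0 1;0 0 .2 0 0 0 1;0 0 0 0 0 0 1'; python3 -c "
from h import *
go(b2w(0,-75),31,139.7)"
```

```text
time_s: 23.62
tool_pos: [0.4501, -0.1262, 0.0643]
orientation: [[-0.762, 0.647, -0.001], [0.647, 0.762, 0.0], [0.001, -0.0, -1.0]]
force: [0.6, 0.3, -2.2]
gripper_width: 0.2
time_s: 24.25
tool_pos: [0.4501, -0.1257, 0.032]
orientation: [[-0.763, 0.646, -0.001], [0.646, 0.763, 0.0], [0.001, -0.0, -1.0]]
force: [-0.0, -0.1, -2.3]
gripper_width: 0.196
az 0.00 | dx 0.03 dy 0.03 dz 0.04 | now [ 450.1 -125.7   32. ] h 139.7 tilt [-0.03  0.01] j6 -73 t 24.2 F [-0.  -0.1 -2.3] w 0.196
```

```bash
python3 -m pendant '0 0 .08 0 0 0 1;0 0 0 0 0 0 1'; python3 -m pendant '0 0 .08 0 0 0 1;0 0 0 0 0 0 1';python3 -m pendant '0 0 .08 0 0 0 1;0 0 0 0 0 0 1'
```

```text
time_s: 24.5
tool_pos: [0.4503, -0.1258, 0.0304]
orientation: [[-0.763, 0.646, 0.0], [0.646, 0.763, -0.0], [-0.0, -0.0, -1.0]]
force: [-1.2, 0.3, -2.7]
gripper_width: 0.196
time_s: 24.75
tool_pos: [0.4502, -0.1262, 0.0291]
orientation: [[-0.763, 0.647, 0.001], [0.647, 0.763, -0.001], [-0.001, -0.0, -1.0]]
force: [-5.2, -3.2, 10.7]
gripper_width: 0.199
time_s: 25.0
tool_pos: [0.4502, -0.1267, 0.0284]
orientation: [[-0.763, 0.647, 0.002], [0.647, 0.763, -0.001], [-0.002, -0.0, -1.0]]
force: [-11.7, -8.0, 35.8]
gripper_width: 0.195
```

```bash
python3 -m pendant '0 0 -.08 0 0 0 1;0 0 -.04 0 0 0 .35;0 0 0 0 0 0 .35;0 0 0 0 0 0 .35;0 0 -.4 0 0 0 .35;0 0 -.8 0 0 0 .35;0 0 -1 0 0 0 .35;0 0 -1 0 0 0 .35;0 0 -1 0 0 0 0;0 0 -1 0 0 0 0;0 0 0 0 0 0 0'; python3 -c "
from h import *
go([379,-372],150,77.3)"
```

```text
time_s: 26.38
tool_pos: [0.4508, -0.126, 0.1611]
orientation: [[-0.763, 0.646, 0.003], [0.646, 0.763, -0.001], [-0.003, 0.001, -1.0]]
force: [-0.4, -0.8, -1.7]
gripper_width: 0.496
az 6.24 | dx -10.23 dy -0.64 dz 0.45 | now [ 450.8 -126.   161.1] h 139.7 tilt [ 0.19 -0.08] j6 -73 t 26.4 F [-0.4 -0.8 -1.7] w 0.496
```

```bash
python3 -m pendant '0 0 -.5 0 0 .89 0;0 0 0 0 0 .89 0;0 0 0 0 0 .89 0;0 0 0 0 0 .89 0;0 0 0 0 0 .89 0;0 0 0 0 0 .89 0;0 0 0 0 0 .9 0;-1 -.06 0 0 0 0 0;-1 -.06 0 0 0 0 0;-1 -.06 0 0 0 0 0;-1 -.06 0 0 0 0 0;-1 -.06 0 0 0 0 0'; python3 -m pendant '-1 -.06 0 0 0 0 0;-1 -.06 0 0 0 0 0;-1 -.06 0 0 0 0 0;-1 -.06 0 0 0 0 0;-1 -.06 0 0 0 0 0;-.23 0 1 0 0 0 0;0 0 .4 0 0 0 0;0 0 0 0 0 0 0';  python3 - <<'E'
from h import *
go([379,-372],3,77.3)
d=arm.get_image("top");lookall(d)
d=arm.get_image("scene");cv2.imwrite("pics/s6.png",cv2.resize(d["color"][110:310,190:460,::-1],None,fx=2.8,fy=2.8))
E
```

```text
time_s: 27.88
tool_pos: [0.4149, -0.2466, 0.1711]
orientation: [[0.219, 0.976, -0.001], [0.976, -0.219, 0.001], [0.0, -0.001, -1.0]]
force: [0.5, 1.2, -0.4]
gripper_width: 0.498
time_s: 28.88
tool_pos: [0.3793, -0.3714, 0.1361]
orientation: [[0.219, 0.976, -0.001], [0.976, -0.219, 0.002], [0.001, -0.002, -1.0]]
force: [-0.6, -0.2, 0.6]
gripper_width: 0.5
az 0.00 | dx -0.03 dy -0.00 dz 5.32 | now [ 379.3 -371.4  136.1] h 77.3 tilt [-0.07  0.09] j6 -39 t 28.9 F [-0.6 -0.2  0.6] w 0.500
stapler None
cutter None
blue (83, array([ 555.8, -379.8]), array([15.1, 40.2]), 98.2)
redm (79, array([ 436.6, -271.1]), array([13.6, 38.2]), 88.6)
latch (68, array([629.5,  42. ]), array([12.6, 59.5]), 149.4)
```

View pics/s6.png

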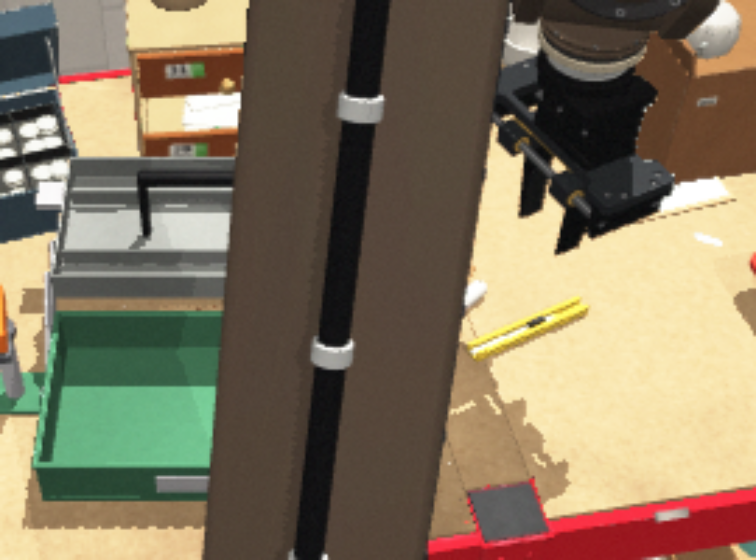

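The cutter is visible at crop (530,328). I'll check its position in the scene image before descending.

Run:
```python
from h import *
d=arm.get_image("scene");print(blob(d,(22,34),150,100,(345,200,420,245),.012))
```

```text
(147, array([ 375.5, -366.2]), array([ 19.5, 128.4]), 77.5)
```

```bash
python3 -m pendant '0 0 .9 0 0 0 0;0 0 .9 0 0 0 0;0 0 .9 0 0 0 0;0 0 .9 0 0 0 0;0 0 .8 0 0 0 0;0 0 .6 0 0 0 0;0 0 .3 0 0 0 0;0 0 0 0 0 0 0;0 0 0 0 0 0 1;0 0 0 0 0 0 1;0 0 0 0 0 0 1;0 0 0 0 0 0 1' 25;  python3 -m pendant '0 0 -.6 0 0 0 1;0 0 -.8 0 0 0 1;0 0 -1 0 0 -.89 1;0 0 -1 0 0 -.89 1;0 0 -1 0 0 -.89 1;0 0 -1 0 0 -.89 1;0 0 -1 0 0 -.89 1;0 0 0 0 0 -.89 1;0 0 0 0 0 -.9 1;0 0 0 0 0 0 1'; python3 -c "
from h import *
go(b2w(0,-33),8,139.7)"
```

```text
time_s: 30.52
tool_pos: [0.3795, -0.3721, 0.0046]
orientation: [[0.219, 0.976, 0.0], [0.976, -0.219, -0.0], [-0.0, 0.0, -1.0]]
force: [-0.3, 0.6, 3.5]
gripper_width: 0.188
time_s: 31.78
tool_pos: [0.3794, -0.3719, 0.1652]
orientation: [[-0.762, 0.647, 0.0], [0.647, 0.762, -0.001], [-0.001, -0.0, -1.0]]
force: [0.0, -0.1, 0.2]
gripper_width: 0.182
az -0.00 | dx 4.24 dy 11.05 dz 6.29 | now [ 379.4 -371.9  165.2] h 139.7 tilt [ 0.02 -0.03] j6 -101 t 31.8 F [ 0.  -0.1  0.2] w 0.182
```

```bash
python3 -m pendant '.4 1 0 0 0 0 1;.4 1 0 0 0 0 1;.4 1 0 0 0 0 1;.4 1 0 0 0 0 1;.4 1 0 0 0 0 1;.4 1 0 0 0 0 1;.4 1 0 0 0 0 1;.4 1 0 0 0 0 1;.4 1 0 0 0 0 1;.4 1 0 0 0 0 1;.24 1 0 0 0 0 1;0 .05 0 0 0 0 1';  python3 -m pendant '0 0 1 0 0 0 1;0 0 1 0 0 0 1;0 0 1 0 0 0 1;0 0 1 0 0 0 1;0 0 1 0 0 0 1;0 0 .6 0 0 0 1;0 0 .3 0 0 0 1;0 0 .2 0 0 0 1;0 0 0 0 0 0 1';  python3 -c "
from h import *
go(b2w(0,-33),8,139.7)"
```

```text
time_s: 33.28
tool_pos: [0.4775, -0.0917, 0.1647]
orientation: [[-0.762, 0.647, 0.0], [0.647, 0.762, -0.0], [-0.0, 0.0, -1.0]]
force: [-0.2, -0.6, -1.1]
gripper_width: 0.182
time_s: 34.4
tool_pos: [0.4773, -0.0928, 0.0121]
orientation: [[-0.763, 0.647, 0.0], [0.647, 0.763, -0.0], [-0.0, 0.0, -1.0]]
force: [-0.1, -0.1, -1.0]
gripper_width: 0.186
az 0.00 | dx 0.01 dy 0.00 dz 0.16 | now [477.3 -92.8  12.1] h 139.7 tilt [ 0.02 -0.01] j6 -68 t 34.4 F [-0.1 -0.1 -1. ] w 0.186
```

```bash
python3 -m pendant '0 0 .12 0 0 0 1;0 0 0 0 0 0 1;0 0 0 0 0 0 .47;0 0 0 0 0 0 .47;0 0 0 0 0 0 .47;0 0 -.4 0 0 0 .47;0 0 -.8 0 0 0 .47;0 0 -1 0 0 0 .47;0 0 -1 0 0 0 .35;0 0 -1 0 0 0 0;0 0 -1 0 0 0 0;0 0 0 0 0 0 0'; python3 -c "
from h import *
go([436,-300],150,88.6)"
```

```text
time_s: 35.9
tool_pos: [0.4778, -0.0929, 0.1408]
orientation: [[-0.763, 0.646, 0.003], [0.646, 0.763, -0.001], [-0.003, 0.001, -1.0]]
force: [-0.4, -0.7, 0.2]
gripper_width: 0.494
az 5.11 | dx -8.32 dy -1.47 dz -0.37 | now [477.8 -92.9 140.8] h 139.7 tilt [ 0.2  -0.07] j6 -69 t 35.9 F [-0.4 -0.7  0.2] w 0.494
```

Run:
```python
from h import *
d=arm.get_image("top");now=d["color"].copy()
cv2.imwrite("pics/t7.png",cv2.resize(now[130:280,170:400,::-1],None,fx=3.4,fy=3.4,interpolation=cv2.INTER_CUBIC))
for nm,im in(("t1",cv2.imread("pics/t1.png")[:,:,::-1]),("now",now)):
  for col,roi,hr in(("red",(300,234,358,250),(170,6)),("blue",(338,188,395,206),(95,125))):
    h=cv2.cvtColor(np.ascontiguousarray(im),cv2.COLOR_RGB2HSV).astype(int);H,S,V=[h[...,i] for i in range(3)]
    c=((H>=hr[0])|(H<=hr[1]) if hr[0]>hr[1] else (H>=hr[0])&(H<=hr[1]))&(S>100)
    m=((S<50)&(V>150))|c
    k=np.zeros(m.shape,bool);k[roi[1]:roi[3],roi[0]:roi[2]]=1
    n,l,st,ce=cv2.connectedComponentsWithStats((m&k).astype(np.uint8))
    i=1+st[1:,4].argmax();ys,xs=np.nonzero(l==i)
    p=(w(d,np.c_[xs,ys],.009)*1000).astype(np.float32)
    r=cv2.minAreaRect(p);b=cv2.boxPoints(r);e=max(b[1]-b[0],b[2]-b[1],key=np.linalg.norm)
    print(nm,col,len(xs),np.round(r[0],1),np.round(sorted(r[1]),1),np.degrees(np.arctan2(e[1],e[0]))%180, xs.min(),xs.max(),ys.min(),ys.max())
```

```text
t1 red 295 [ 440.2 -314.7] [ 18.1 127.1] 94.53391 306 352 237 247
t1 blue 277 [ 563.4 -422.7] [ 17.9 127.2] 98.17326 344 389 190 203
now red 295 [ 440.  -314.8] [ 17.9 127.1] 94.53391 306 352 237 247
now blue 278 [ 563.4 -422.7] [ 17.9 127.2] 98.17326 344 389 190 203
```

View pics/t7.png

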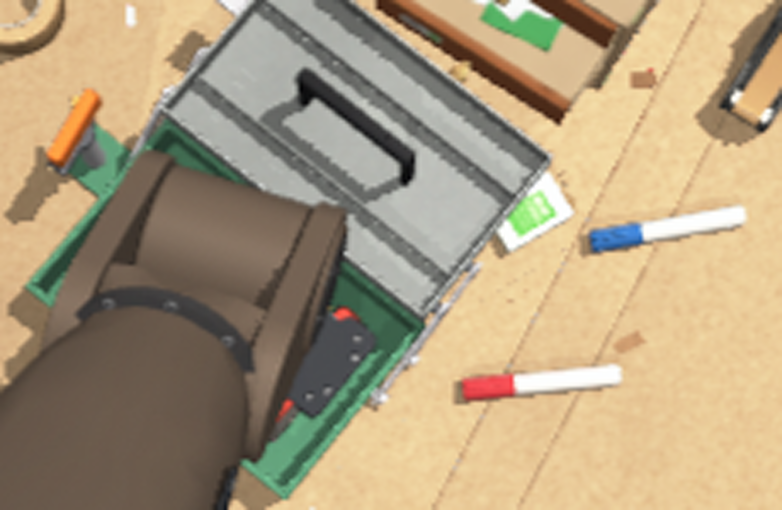

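The markers fit well (18×127 mm), and nothing else has moved. The dark bolted plate at (330,370) is the gripper body; the stapler's red shows beneath it in the compartment. Red marker next.

```bash
python3 -m pendant '0 0 -.8 0 0 .9 0;0 0 0 0 0 .9 0;0 0 0 0 0 .9 0;0 0 0 0 0 .9 0;0 0 0 0 0 .92 0;0 0 0 0 0 0 0'; python3 -c "
from h import *
go([440,-314.7],80,94.5)"
```

```text
time_s: 36.7
tool_pos: [0.4768, -0.0927, 0.158]
orientation: [[-0.08, 0.997, -0.001], [0.997, 0.08, 0.0], [0.0, -0.001, -1.0]]
force: [-0.4, 0.3, 0.4]
gripper_width: 0.502
az 0.01 | dx -8.74 dy -2.16 dz 3.12 | now [476.8 -92.7 158. ] h 94.6 tilt [-0.08  0.02] j6 -23 t 36.7 F [-0.4  0.3  0.4] w 0.502
```

```bash
python3 -m pendant '-1 -.27 0 0 0 0 0;-1 -.27 0 0 0 0 0;-1 -.27 0 0 0 0 0;-1 -.27 0 0 0 0 0;-1 -.27 0 0 0 0 0;-1 -.27 0 0 0 0 0;-1 -.27 0 0 0 0 0;-1 -.27 0 0 0 0 0;-.74 0 1 0 0 0 0;0 0 1 0 0 0 0;0 0 1 0 0 0 0;0 0 0 0 0 0 0'
python3 - <<'E'
from h import *
go([440,-314.7],3,94.5)
d=arm.get_image("top");lookall(d)
E
```

```text
time_s: 38.2
tool_pos: [0.4398, -0.3142, 0.0822]
orientation: [[-0.082, 0.997, -0.003], [0.997, 0.082, 0.003], [0.003, -0.003, -1.0]]
force: [0.1, 1.0, -0.0]
gripper_width: 0.499
az 0.02 | dx -0.02 dy 0.01 dz 3.17 | now [ 439.8 -314.2   82.2] h 94.7 tilt [-0.16  0.15] j6 -47 t 38.2 F [ 0.1  1.  -0. ] w 0.499
stapler None
cutter None
blue (55, array([ 556.5, -384.9]), array([15.1, 29.9]), 98.2)
redm None
latch (61, array([628.1,  39.8]), array([ 8.7, 59.6]), 146.7)
```

```bash
python3 -m pendant '0 0 .9 0 0 0 0;0 0 .9 0 0 0 0;0 0 .7 0 0 0 0;0 0 .4 0 0 0 0;0 0 .24 0 0 0 0;0 0 0 0 0 0 0;0 0 0 0 0 0 1;0 0 0 0 0 0 1;0 0 0 0 0 0 1;0 0 0 0 0 0 1' 15;  python3 -m pendant '0 0 -.6 0 0 0 1;0 0 -.8 0 0 0 1;0 0 -1 0 0 0 1;0 0 -1 0 0 -.9 1;0 0 -1 0 0 -.9 1;0 0 -1 0 0 -.9 1;0 0 -1 0 0 -.9 1;0 0 0 0 0 -.9 1;0 0 0 0 0 0 1'; python3 -c "
from h import *
go(b2w(0,37),8,139.7)"
```

```text
time_s: 39.5
tool_pos: [0.4406, -0.3149, 0.0055]
orientation: [[-0.079, 0.997, 0.0], [0.997, 0.079, -0.0], [-0.0, 0.0, -1.0]]
force: [-0.1, -0.5, 1.2]
gripper_width: 0.171
time_s: 40.62
tool_pos: [0.4405, -0.3147, 0.1664]
orientation: [[-0.76, 0.65, 0.001], [0.65, 0.76, -0.001], [-0.001, -0.0, -1.0]]
force: [-0.5, 0.1, 0.2]
gripper_width: 0.172
az -0.02 | dx 4.63 dy 10.52 dz 6.34 | now [ 440.5 -314.7  166.4] h 139.5 tilt [ 0.05 -0.05] j6 -92 t 40.6 F [-0.5  0.1  0.2] w 0.172
```

```bash
python3 -m pendant '.43 1 0 0 0 0 1;.43 1 0 0 0 0 1;.43 1 0 0 0 0 1;.43 1 0 0 0 0 1;.43 1 0 0 0 0 1;.43 1 0 0 0 0 1;.43 1 0 0 0 0 1;.43 1 0 0 0 0 1;.43 1 0 0 0 0 1;.43 1 0 0 0 0 1;.33 .52 0 0 0 0 1;0 0 0 0 0 0 1';  python3 -m pendant '0 0 1 0 0 0 1;0 0 1 0 0 0 1;0 0 1 0 0 0 1;0 0 1 0 0 0 1;0 0 1 0 0 0 1;0 0 .6 0 0 0 1;0 0 .4 0 0 0 1;0 0 .2 0 0 0 1;0 0 .0 0 0 0 1';  python3 -c "
from h import *
go(b2w(0,37),9,139.7)"
```

```text
time_s: 42.12
tool_pos: [0.5231, -0.0391, 0.1654]
orientation: [[-0.761, 0.649, -0.0], [0.649, 0.761, -0.0], [0.0, -0.0, -1.0]]
force: [-0.4, 0.3, -0.3]
gripper_width: 0.174
time_s: 43.25
tool_pos: [0.5233, -0.0397, 0.0105]
orientation: [[-0.761, 0.649, 0.0], [0.649, 0.761, -0.0], [-0.0, -0.0, -1.0]]
force: [0.8, -0.4, -0.0]
gripper_width: 0.173
az -0.02 | dx 0.04 dy -0.01 dz 0.06 | now [523.3 -39.7  10.5] h 139.5 tilt [ 0.01 -0.01] j6 -61 t 43.2 F [ 0.8 -0.4 -0. ] w 0.173
```

```bash
python3 -m pendant '0 0 .05 0 0 0 1;0 0 0 0 0 0 1;0 0 0 0 0 0 .5;0 0 0 0 0 0 .5;0 0 0 0 0 0 .5;0 0 -.4 0 0 0 .5;0 0 -.8 0 0 0 .5;0 0 -1 0 0 0 .5;0 0 -1 0 0 0 .35;0 0 -1 0 0 0 0;0 0 -1 0 0 0 0;0 0 -1 0 0 0 0';python3 -m pendant '0 0 -.5 0 0 .85 0;0 0 0 0 0 .85 0;0 0 0 0 0 .85 0;0 0 0 0 0 .8 0;0 0 0 0 0 .78 0;0 0 0 0 0 0 0'
python3 - <<'E'
from h import *
go([563.4,-422.7],80,98.2)
E
```

```text
time_s: 44.75
tool_pos: [0.5231, -0.0396, 0.1657]
orientation: [[-0.761, 0.649, 0.001], [0.649, 0.761, -0.0], [-0.001, 0.0, -1.0]]
force: [1.2, 0.1, 0.5]
gripper_width: 0.494
time_s: 45.5
tool_pos: [0.5231, -0.0396, 0.1772]
orientation: [[-0.144, 0.99, 0.0], [0.99, 0.144, -0.0], [-0.0, 0.0, -1.0]]
force: [-0.3, -0.6, -0.0]
gripper_width: 0.497
az 0.01 | dx -15.40 dy -0.59 dz 3.89 | now [523.1 -39.6 177.2] h 98.3 tilt [ 0.02 -0.01] j6 -20 t 45.5 F [-0.3 -0.6 -0. ] w 0.497
```

```bash
python3 -m pendant '-1 -.04 0 0 0 0 0;-1 -.04 0 0 0 0 0;-1 -.04 0 0 0 0 0;-1 -.04 0 0 0 0 0;-1 -.04 0 0 0 0 0;-1 -.04 0 0 0 0 0;-1 -.04 0 0 0 0 0;-1 -.04 0 0 0 0 0;-1 -.04 0 0 0 0 0;-1 -.04 0 0 0 0 0;-1 -.04 0 0 0 0 0;-1 -.04 0 0 0 0 0';python3 -m pendant '-1 -.04 0 0 0 0 0;-1 -.04 0 0 0 0 0;-1 -.04 0 0 0 0 0;-.4 0 1 0 0 0 0;0 0 1 0 0 0 0;0 0 1 0 0 0 0;0 0 .9 0 0 0 0;0 0 0 0 0 0 0'
python3 - <<'E'
from h import *
go([563.4,-422.7],3,98.2)
E
```

```text
time_s: 47.0
tool_pos: [0.5544, -0.3399, 0.1766]
orientation: [[-0.143, 0.99, 0.0], [0.99, 0.143, -0.0], [-0.0, 0.0, -1.0]]
force: [-0.2, -0.3, -1.0]
gripper_width: 0.501
time_s: 48.0
tool_pos: [0.5628, -0.423, 0.0773]
orientation: [[-0.143, 0.99, -0.002], [0.99, 0.143, 0.002], [0.002, -0.002, -1.0]]
force: [0.3, -0.5, 0.2]
gripper_width: 0.498
az 0.00 | dx 0.01 dy 0.02 dz 2.97 | now [ 562.8 -423.    77.3] h 98.2 tilt [-0.14  0.12] j6 -51 t 48.0 F [ 0.3 -0.5  0.2] w 0.498
```

```bash
python3 -m pendant '0 .02 .9 0 0 0 0;0 0 .9 0 0 0 0;0 0 .6 0 0 0 0;0 0 .35 0 0 0 0;0 0 .2 0 0 0 0;0 0 0 0 0 0 0;0 0 0 0 0 0 1;0 0 0 0 0 0 1;0 0 0 0 0 0 1;0 0 0 0 0 0 1' 15;  python3 -m pendant '0 0 -.6 0 0 0 1;0 0 -.8 0 0 0 1;0 0 -1 0 0 0 1;0 0 -1 0 0 -.83 1;0 0 -1 0 0 -.83 1;0 0 -1 0 0 -.83 1;0 0 -1 0 0 -.83 1;0 0 -1 0 0 -.83 1;0 0 0 0 0 0 1'
python3 - <<'E'
from h import *
go(b2w(0,2),9,139.7)
d=arm.get_image("top")
cv2.imwrite("pics/t8.png",cv2.resize(d["color"][130:310,150:400,::-1],None,fx=3.2,fy=3.2,interpolation=cv2.INTER_CUBIC))
E
```

```text
time_s: 49.25
tool_pos: [0.564, -0.4228, 0.0056]
orientation: [[-0.143, 0.99, 0.0], [0.99, 0.143, -0.0], [-0.0, 0.0, -1.0]]
force: [0.6, 0.1, 1.4]
gripper_width: 0.175
time_s: 50.38
tool_pos: [0.5646, -0.4232, 0.1939]
orientation: [[-0.763, 0.647, 0.004], [0.647, 0.763, -0.003], [-0.005, -0.0, -1.0]]
force: [-0.1, 0.1, -0.5]
gripper_width: 0.178
az -0.00 | dx 11.22 dy 9.22 dz 7.39 | now [ 564.6 -423.2  193.9] h 139.7 tilt [ 0.22 -0.2 ] j6 -92 t 50.4 F [-0.1  0.1 -0.5] w 0.178
```

View pics/t8.png

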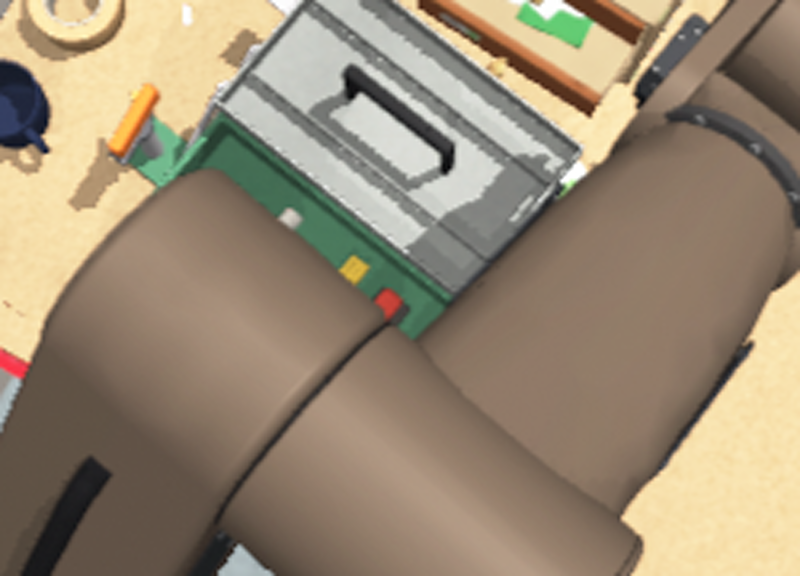

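Ends in the compartment: red marker at (290,215), cutter (355,268), stapler (388,303). I'll check the gap and move over.

```bash
python3 - <<'E'
from h import *
d=arm.get_image("top");a=np.radians(YAW);M=np.array([[np.cos(a),np.sin(a)],[-np.sin(a),np.cos(a)]])
for n,u,z in(("red",(240.6,197.2),.014),("cut",(260.9,213.75),.018),("stap",(271,224.7),.045)): print(n,M@(w(d,[u],z)[0]*1000-BC))
E
python3 -m pendant '1 .85 0 0 0 0 1;1 .85 0 0 0 0 1;1 .85 0 0 0 0 1;1 .85 0 0 0 0 1;1 .85 0 0 0 0 1;1 .85 0 0 0 0 1;1 .85 0 0 0 0 1;1 .85 0 0 0 0 1;1 .85 0 0 0 0 1;1 .85 0 0 0 0 1;1 .7 0 0 0 0 1;.2 0 0 0 0 0 1'
python3 -c "
from h import *
go(b2w(0,2),9,139.7)"
```

```text
red [58.93701766 38.91887174]
cut [ 57.9344283  -34.26086053]
stap [ 49.30701406 -77.30797749]
time_s: 51.98
tool_pos: [0.4983, -0.0649, 0.1898]
orientation: [[-0.763, 0.646, -0.001], [0.646, 0.763, 0.0], [0.001, -0.001, -1.0]]
force: [0.3, -0.0, 0.6]
gripper_width: 0.176
az 0.00 | dx -0.07 dy 0.01 dz 7.23 | now [498.3 -64.9 189.8] h 139.7 tilt [-0.08  0.02] j6 -65 t 52.0 F [ 0.3 -0.   0.6] w 0.176
```

All tools are where I laid them, at y = 39, −34 and −77. Lay the blue marker at y=2.

```bash
python3 -m pendant '-.07 0 1 0 0 0 1;0 0 1 0 0 0 1;0 0 1 0 0 0 1;0 0 1 0 0 0 1;0 0 1 0 0 0 1;0 0 .9 0 0 0 1;0 0 .6 0 0 0 1;0 0 .4 0 0 0 1;0 0 .25 0 0 0 1;0 0 0 0 0 0 1';  python3 -c "
from h import *
go(b2w(0,2),9,139.7)"
python3 -m pendant '0 0 .05 0 0 0 1;0 0 0 0 0 0 1;0 0 0 0 0 0 .5;0 0 0 0 0 0 .5;0 0 0 0 0 0 .5;0 0 -.4 0 0 0 .5;0 0 -.8 0 0 0 .5;0 0 -1 0 0 0 .5;0 0 -1 0 0 0 .35;0 0 -1 0 0 0 0;0 0 -1 0 0 0 0;0 0 -1 0 0 0 0';python3 -m pendant '0 0 -1 0 0 0 0;0 0 -1 0 0 0 0;0 0 0 0 0 .9 0;0 0 0 0 0 .9 0;0 0 0 0 0 .9 0;0 0 0 0 0 .9 0;0 0 0 0 0 .9 0;0 0 0 0 0 .9 0;0 0 0 0 0 .9 0;0 0 0 0 0 .9 0;0 0 0 0 0 .9 0;0 0 0 0 0 .9 0'; python3 -c "
from h import *
go(b2w(163.4,0),180,49.7)"
```

```text
time_s: 53.22
tool_pos: [0.5004, -0.0675, 0.0116]
orientation: [[-0.763, 0.647, -0.0], [0.647, 0.763, -0.0], [0.0, -0.0, -1.0]]
force: [-0.1, -0.1, 0.3]
gripper_width: 0.172
az 0.00 | dx 0.06 dy 0.03 dz 0.10 | now [500.4 -67.5  11.6] h 139.7 tilt [-0. -0.] j6 -65 t 53.2 F [-0.1 -0.1  0.3] w 0.172
time_s: 54.72
tool_pos: [0.5002, -0.0673, 0.1669]
orientation: [[-0.763, 0.646, 0.001], [0.646, 0.763, -0.0], [-0.001, 0.0, -1.0]]
force: [-0.1, -0.2, 0.1]
gripper_width: 0.494
time_s: 56.22
tool_pos: [0.5001, -0.0673, 0.216]
orientation: [[0.65, 0.76, 0.0], [0.76, -0.65, -0.0], [0.0, 0.0, -1.0]]
force: [-0.9, 0.7, -0.8]
gripper_width: 0.499
az -0.03 | dx -0.05 dy 6.49 dz 1.44 | now [500.1 -67.3 216. ] h 49.4 tilt [ 0.02 -0.01] j6 25 t 56.2 F [-0.9  0.7 -0.8] w 0.499
```

```bash
python3 -m pendant '0 1 0 0 0 -.03 0;0 1 0 0 0 0 0;0 1 0 0 0 0 0;0 1 0 0 0 0 0;0 1 0 0 0 0 0;0 1 0 0 0 0 0;-.05 .49 .7 0 0 0 0;0 0 .7 0 0 0 0;0 0 0 0 0 0 0'
python3 - <<'E'
from h import *
go(b2w(163.4,0),129,49.7)
d=arm.get_image("top");e=arm.get_image("scene")["color"]
cv2.imwrite("pics/t9.png",np.hstack([cv2.resize(d["color"][140:300,160:320,::-1],(400,400)),cv2.resize(e[120:320,180:380,::-1],(400,400))]))
E
```

```text
time_s: 57.35
tool_pos: [0.6224, -0.1719, 0.1783]
orientation: [[0.642, 0.766, -0.004], [0.766, -0.642, 0.001], [-0.001, -0.004, -1.0]]
force: [-0.3, -0.4, -1.0]
gripper_width: 0.5
az 0.03 | dx -0.02 dy 0.05 dz 1.97 | now [ 622.4 -171.9  178.3] h 50.0 tilt [-0.22  0.08] j6 19 t 57.4 F [-0.3 -0.4 -1. ] w 0.500
```

View pics/t9.png

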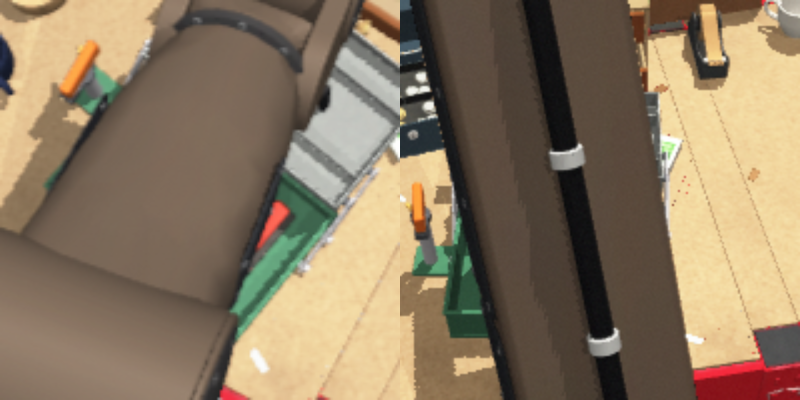

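The table is clear of tools and the stapler's red arm is in the compartment at (275,225); the arm hides the rest. Grip the handle and close, reversing the arc.

```bash
python3 -m pendant '0 .05 .8 0 0 .03 0;0 0 .7 0 0 0 0;0 0 .47 0 0 0 0;0 0 0 0 0 0 0;0 0 0 0 0 0 1;0 0 0 0 0 0 1;0 0 0 0 0 0 1;0 0 0 0 0 0 1;0 0 0 0 0 0 1' 35; python3 -c "
from h import *
go(b2w(163.4,0),129,49.7)"
```

```text
time_s: 58.58
tool_pos: [0.6234, -0.1723, 0.1313]
orientation: [[0.646, 0.763, -0.003], [0.763, -0.646, 0.002], [-0.001, -0.004, -1.0]]
force: [-7.6, 6.5, 5.1]
gripper_width: 0.13
az 0.00 | dx -0.03 dy 0.02 dz 0.09 | now [ 623.4 -172.3  131.3] h 49.7 tilt [-0.19  0.12] j6 19 t 58.6 F [-7.6  6.5  5.1] w 0.130
```

```bash
python3 -m pendant '0 -.31 -.28 0 0 0 1;0 -.34 -.25 0 0 0 1;0 -.36 -.22 0 0 0 1;0 -.38 -.18 0 0 0 1;0 -.4 -.14 0 0 0 1;0 -.41 -.1 0 0 0 1;0 -.42 -.06 0 0 0 1;0 -.42 -.02 0 0 0 1;0 0 0 0 0 0 1'; python3 -m pendant '0 -.42 .03 0 0 0 1;0 -.41 .07 0 0 0 1;0 -.41 .11 0 0 0 1;0 -.39 .15 0 0 0 1;0 -.38 .19 0 0 0 1;0 0 0 0 0 0 1'; python3 -c "
from h import *
q=.5;go(b2w(105*(np.cos(2.583-q)-np.cos(2.583)),0),112.5+105*(np.sin(2.583-q)-np.sin(2.583)),49.7)"
```

```text
time_s: 59.7
tool_pos: [0.5663, -0.1239, 0.1624]
orientation: [[0.646, 0.763, -0.0], [0.763, -0.646, -0.0], [-0.0, -0.0, -1.0]]
force: [0.4, 1.6, -12.3]
gripper_width: 0.136
time_s: 60.45
tool_pos: [0.5274, -0.0908, 0.1487]
orientation: [[0.646, 0.763, -0.001], [0.763, -0.646, 0.001], [-0.0, -0.001, -1.0]]
force: [-2.7, 6.1, 6.6]
gripper_width: 0.134
az 0.00 | dx -0.04 dy 0.02 dz 0.01 | now [527.4 -90.8 148.7] h 49.7 tilt [-0.05  0.04] j6 23 t 60.5 F [-2.7  6.1  6.6] w 0.134
```

```bash
python3 -m pendant '0 -.36 .22 0 0 0 1;0 -.33 .26 0 0 0 1;0 -.3 .29 0 0 0 1;0 0 0 0 0 0 1;0 -.14 .16 0 0 0 1;0 -.13 .16 0 0 0 1;0 -.12 .17 0 0 0 1;0 -.12 .17 0 0 0 1;0 0 0 0 0 0 1;0 0 0 0 0 0 1'; python3 -c "
from h import *
go(b2w(0,0),112.5,49.7)"
```

```text
time_s: 61.7
tool_pos: [0.4987, -0.0665, 0.1128]
orientation: [[0.646, 0.763, -0.002], [0.763, -0.646, 0.001], [-0.0, -0.002, -1.0]]
force: [-3.4, 8.1, 3.8]
gripper_width: 0.134
az 0.00 | dx -0.04 dy 0.02 dz 0.01 | now [498.7 -66.5 112.8] h 49.7 tilt [-0.1   0.07] j6 25 t 61.7 F [-3.4  8.1  3.8] w 0.134
```

```bash
python3 -m pendant '0 -.05 .07 0 0 0 1;0 0 0 0 0 0 1'; python3 -m pendant '0 0 .06 0 0 0 1;0 0 0 0 0 0 1'; python3 -m pendant '0 0 0 0 0 0 .7;0 0 0 0 0 0 .4;0 0 0 0 0 0 0;0 0 0 0 0 0 0;0 0 -.6 0 0 0 0;0 0 -1 0 0 0 0;0 0 -1 0 0 0 0;0 0 -1 0 0 0 0;0 0 0 0 0 0 0'; python3 -c "
from h import *
go([629.8,42.],180,-31.3)"
```

```text
time_s: 61.95
tool_pos: [0.4988, -0.0664, 0.1126]
orientation: [[0.646, 0.763, 0.002], [0.763, -0.646, -0.0], [0.001, 0.001, -1.0]]
force: [-4.3, 5.0, 21.3]
gripper_width: 0.132
time_s: 62.2
tool_pos: [0.4989, -0.0664, 0.1122]
orientation: [[0.646, 0.763, 0.002], [0.763, -0.646, -0.001], [0.001, 0.002, -1.0]]
force: [-8.6, 6.1, 37.2]
gripper_width: 0.134
time_s: 63.32
tool_pos: [0.4996, -0.067, 0.2018]
orientation: [[0.646, 0.763, 0.004], [0.763, -0.646, -0.001], [0.002, 0.004, -1.0]]
force: [0.2, 0.1, -0.2]
gripper_width: 0.501
az 8.10 | dx 2.19 dy -6.43 dz 0.87 | now [499.6 -67.  201.8] h 49.7 tilt [ 0.22 -0.07] j6 25 t 63.3 F [ 0.2  0.1 -0.2] w 0.501
```

The tray is on its stop. Now the latch.

```bash
python3 -m pendant '0 0 0 0 0 .9 0;0 0 0 0 0 .9 0;0 0 0 0 0 .9 0;0 0 0 0 0 .9 0;0 0 0 0 0 .9 0;0 0 0 0 0 .9 0;0 0 0 0 0 .9 0;0 0 0 0 0 .9 0;0 0 0 0 0 .9 0;0 0 0 0 0 0 0'; python3 -m pendant '.36 -1 0 0 0 0 0;.36 -1 0 0 0 0 0;.36 -1 0 0 0 0 0;.36 -1 0 0 0 0 0;.36 -1 0 0 0 0 0;.36 -1 0 0 0 0 0;0 -.43 .9 0 0 0 0;0 0 .9 0 0 0 0;0 0 0 0 0 0 0'
python3 - <<'E'
from h import *
go([629.9,41.5],98,-30.5)
e=arm.get_image("scene")["color"];d=arm.get_image("top")["color"]
cv2.imwrite("pics/t10.png",np.hstack([cv2.resize(d[140:300,160:320,::-1],(400,400)),cv2.resize(e[160:320,150:310,::-1],(400,400))]))
E
```

```text
time_s: 64.58
tool_pos: [0.4986, -0.0668, 0.1992]
orientation: [[0.855, -0.518, -0.001], [-0.518, -0.855, 0.0], [-0.001, 0.0, -1.0]]
force: [-0.2, -0.7, 0.5]
gripper_width: 0.5
time_s: 65.7
tool_pos: [0.6276, 0.0427, 0.1528]
orientation: [[0.856, -0.516, -0.004], [-0.516, -0.856, 0.0], [-0.003, 0.002, -1.0]]
force: [0.4, 0.4, 0.4]
gripper_width: 0.498
az -0.06 | dx 0.10 dy -0.01 dz 2.19 | now [627.6  42.7 152.8] h -31.1 tilt [-0.21  0.  ] j6 119 t 65.7 F [0.4 0.4 0.4] w 0.498
```

View pics/t10.png

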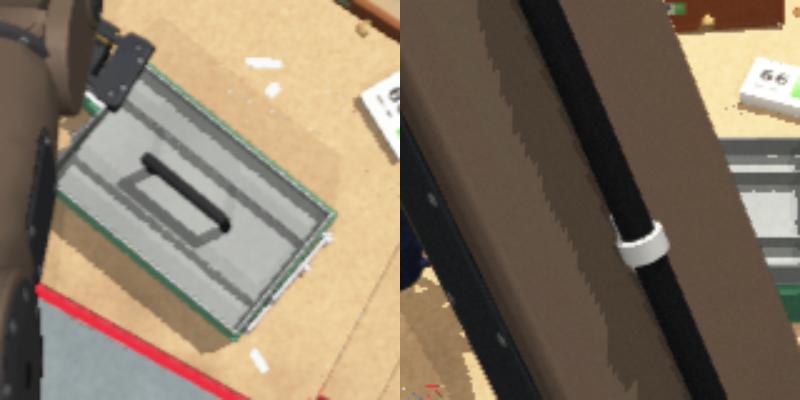

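The tray is fully down on the box. Grip the wing and turn it back counter-clockwise.

```bash
python3 -m pendant '.1 0 .8 0 0 0 0;0 0 .8 0 0 0 0;0 0 .58 0 0 0 0;0 0 0 0 0 0 0;0 0 0 0 0 0 1;0 0 0 0 0 0 1;0 0 0 0 0 0 1;0 0 0 0 0 0 1' 30; python3 -m pendant '0 0 0 0 0 -.82 1;0 0 0 0 0 -.82 1;0 0 0 0 0 -.82 1;0 0 0 0 0 -.82 1;0 0 0 0 0 -.82 1;0 0 0 0 0 -.82 1;0 0 0 0 0 -.82 1;0 0 0 0 0 -.82 1;0 0 0 0 0 -.82 1;0 0 0 0 0 -.82 1;0 0 0 0 0 0 1'
python3 -c "
from h import *
go([629.9,41.5],98,49.7);print(arm.read_state()['ft_torque'])"
```

```text
time_s: 66.8
tool_pos: [0.6317, 0.0425, 0.1006]
orientation: [[0.854, -0.52, 0.003], [-0.52, -0.854, 0.002], [0.001, -0.003, -1.0]]
force: [11.2, 25.9, -6.1]
gripper_width: 0.14
time_s: 68.18
tool_pos: [0.632, 0.0439, 0.1005]
orientation: [[0.632, 0.775, 0.004], [0.775, -0.632, 0.004], [0.005, 0.001, -1.0]]
force: [6.6, 17.4, -2.3]
gripper_width: 0.122
az 0.11 | dx -0.13 dy -0.00 dz 0.10 | now [632.   43.9 100.5] h 50.8 tilt [0.21 0.2 ] j6 37 t 68.2 F [ 6.6 17.4 -2.3] w 0.122
[ 3.11061532 -1.29239078 -0.40909867]
```

```bash
python3 -m pendant '0 0 0 0 0 0 .6;0 0 0 0 0 0 .4;0 0 0 0 0 0 0.2;0 0 -.6 0 0 0 .2;0 0 -1 0 0 0 0;0 0 -1 0 0 0 0;0 0 -1 0 0 0 0;0 0 -1 0 0 0 0';python3 -m pendant '-1 .5 0 0 0 0 0;-1 .5 0 0 0 0 0;-1 .5 0 0 0 0 0;-1 .5 0 0 0 0 0;-1 .5 0 0 0 0 0;-1 .5 0 0 0 0 0;-1 .5 0 0 0 0 0;-1 .5 0 0 0 0 0;-1 .5 0 0 0 0 0;-1 .5 0 0 0 0 0;-1 .5 0 0 0 0 0;-1 .5 0 0 0 0 0';python3 -m pendant '-1 0 0 0 0 0 0;-1 0 0 0 0 0 0;-1 0 0 0 0 0 0;-1 0 0 0 0 0 0;-1 0 0 0 0 0 0;-1 0 0 0 0 0 0;-1 0 0 0 0 0 0;-1 0 0 0 0 0 0;0 0 0 0 0 0 0'
python3 - <<'E'
from h import *
d=arm.get_image("top");lookall(d)
cv2.imwrite("pics/t11.png",cv2.resize(d["color"][110:310,110:410,::-1],None,fx=2.6,fy=2.6))
E
```

```text
time_s: 69.18
tool_pos: [0.6306, 0.0411, 0.2172]
orientation: [[0.633, 0.774, 0.001], [0.774, -0.633, -0.0], [0.0, 0.001, -1.0]]
force: [-0.1, 0.8, 0.8]
gripper_width: 0.499
time_s: 70.68
tool_pos: [0.5565, -0.287, 0.2164]
orientation: [[0.633, 0.774, 0.001], [0.774, -0.633, -0.001], [0.0, 0.001, -1.0]]
force: [-0.0, -0.5, -0.5]
gripper_width: 0.5
time_s: 71.8
tool_pos: [0.4294, -0.4418, 0.2161]
orientation: [[0.635, 0.773, 0.001], [0.773, -0.635, -0.001], [-0.0, 0.001, -1.0]]
force: [0.5, 0.1, -0.4]
gripper_width: 0.5
stapler None
cutter None
blue None
redm None
latch (85, array([629.4,  42.1]), array([10.8, 60.5]), 51.6)
```

View pics/t11.png

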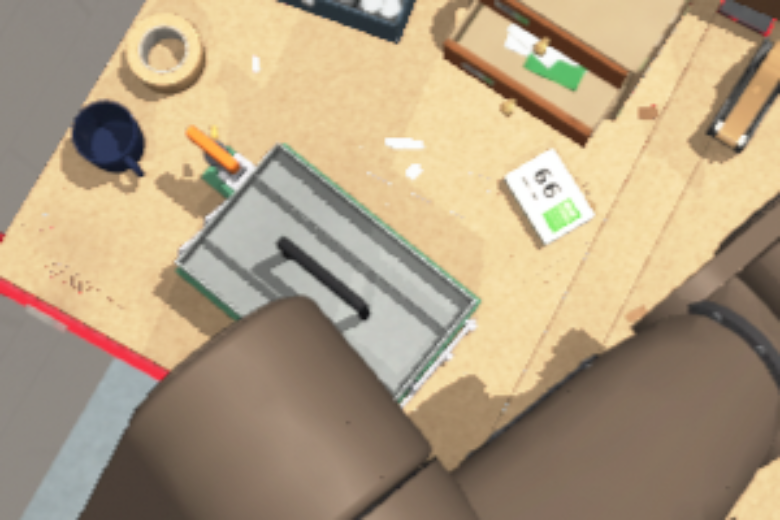

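The wing is back over the tray at (212,148), angle 51.6°, against 49.8° measured at the start and within pixel noise. The tray is down, and the pad and mug look untouched. Hand in.

```bash
python3 -c "
from workcell import arm
print(arm.job_done())"
```

```text
the job is handed in; nothing more can be done
None
```

The job is done and handed in at about 72 s. All four tools (stapler, box cutter, red and blue markers) were there, and I laid all four in the compartment. I then lowered the tray by its handle onto its stop and turned the latch fully back.

**Last checks**
- **Tray:** it met a hard stop at its original height, with the TCP at 112.2 mm against 112.5 mm before opening.
- **Latch:** the gripper had turned slightly past the locked angle (50.8° against 49.7°) when I let go. The image then gave 51.6°, against 49.8° at the start, which I take as pixel noise.
- **Bystanders:** the pad and mug look untouched in the last picture, judged by eye only.

**Not fully confirmed**
- **Blue marker:** I didn't see it lying in the box, because the arm hid it after I let it go. The tray closing with nothing in the way and the otherwise empty worktop suggest it lies where I put it.
- **Forces:** setting down the stapler briefly pressed 36 N, and seating the tray 37 N. Turning the latch showed up to 26 N sideways.
- **Box yaw:** it measured about −40°, outside the stated −0.45 rad (−26°). The latch position and handle agreed with my measurement, so I used that.

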